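# Carry a crooked corner's angle to a new shelf with a sliding bevel

### The job

Take the angle of the inside corner of the two white battens with the sliding bevel: lay its stock flush along the long batten, bring its pivot end into the corner so that the blade lies flat along the short batten, and press the red lever fully down to lock it there. Then, keeping it locked, lay the bevel at the bare wooden shelf board with its stock flush against the board's marked edge and the blade across the face, the blade's outer edge (the one that lay on the short batten) at the pencil tick, and leave it there. Do not disturb the jar, carton and pencil.

Things in the scene. Friction and masses are not known exactly. Their poses are not given: they have to be found in the camera images.
- long_batten: long white batten, 40 mm wide, 18 mm high, fixed on a non-slip mat. Origin on the table at the inside corner where its inner face meets the short batten; x along the inner face towards and past the corner (batten from x = -360 to 40 mm), y out of the inner face into the open side of the corner (batten at y = -40 to 0), z up.
- side_batten: short white batten, 190 mm long, 40 mm wide, 17.6 mm high, fixed. Origin at the same inside corner on the table; x along its inner face away from the corner (0 to 190 mm), y out of that face into the open side (batten at y = -40 to 0). The inside angle between the two inner faces is 92 to 117 degrees, different each time.
- shelf_board: bare light wood board, 280 x 95 mm, 10 mm thick, fixed on a non-slip mat on the open side of the long batten and parallel to it. Origin on the table in the middle of its marked long edge, which faces the long batten; x along that edge (-140 to 140 mm, same direction as the long batten's x), y across the board (0 to 95 mm), away from the long batten.
- tick (a point): where the pencil tick meets the marked edge, on the top face of the shelf board (x = 50 mm, y = 0, z = 10 mm in the board's frame). The tick is a dark line 3 mm wide that runs 28 mm in from the edge.
- bevel: loose sliding bevel, 0.4 to 0.62 kg, flat on the table. Origin on the table under the blade's pivot. Stock: dark wood with brass ends, 32 mm high, y = -13 to 13 mm, from x = -140 (butt) to 11 mm (round nose). The blade comes out on +y, opened wider than the corner at first. Can be slid on the table or lifted; grip the stock across, near x = -85 mm, above the battens' height.
- blade (a joint): opening angle between stock and blade (rad): 0 folded onto the stock, pi/2 square, larger is wider open (at q the blade points along (-cos q, sin q) in the bevel's x, y). Unlocked the hinge turns with some friction (0.08 N m): it stays where left, and the batten pushes it round when the bevel is slid into the corner. Locked it holds in normal handling, but force still shifts it.
- blade_line (a point): middle of the steel blade's centre line, 70 mm from the pivot; x along the blade to its tip, y across. Blade 13.5 to 16.5 mm above the table (clears the board's face by 3.5 mm, meets the battens' faces), 24 mm wide, ends 140 mm from the pivot. Outer edge, for the short batten: y = -12 mm; round root of 12 mm radius, 0.5 mm proud of the nose.
- lever (a joint): red cam lever on top of the stock over the pivot (rad): near 0 raised by 40 degrees and loose, 0.73 pressed flat along the stock against its stop: locked. It bites from about 0.26 on, shuts with a few newtons near its end, and stays as left.
- lever_tip (a point): top of the red lever, 40 mm from its hinge (lever ends at 45 mm, 14 mm wide, 5 mm thick). The hinge lies across the stock, over the pivot, 37 mm above the table; shut, the lever's top is 42 mm above the table, pointing along the stock to the butt; raised, its end is about 70 mm up.
- jar: glass jar with steel lid and yellow label, 60 mm wide, 100 mm high, loose; origin under its centre. Not to be moved.
- carton: small white and blue carton, 60 x 85 x 28 mm, loose; origin under its centre. Not to be moved.
- pencil: flat red carpenter's pencil, 13 mm wide, 8 mm high, from -83 to 104 mm along its x axis, loose; origin under its middle. Not to be moved.
Not all that is in view belongs to the job. Leave any green look-alike of the side_batten alone. There is more than one size of the bevel; the one meant has the size given above.

How it is judged:
By the outcome, as a careful person would: the job done as asked, in the order asked, and still so for the second after the job is handed in, with the robot touching nothing.
It also fails if it takes over 64 s, if anything falls off the work surface, if the arm or the gripper's body presses on something with over 40 N, if the wrist force passes 120 N, or if a joint passes its speed limit or range.

### The arm

A 6-joint arm with a two-finger parallel gripper is mounted at the origin on the work surface. World frame = base frame: x ahead of the robot, y to its left, z up, the work surface at z = 0. Lengths are in m, angles in rad, forces in N, time in s.
With the tool pointing down it reaches from about 0.275 to 0.825 m from the base axis. Payload 4.9 kg.
Tool frame: the origin (TCP) lies between the finger pads; the fingertips stand 17 mm ahead of it and the grasp point (between the pads) lies 2 mm behind it; z points along the fingers, y is the line along which they close (so a half turn about z gives the same grasp; the last joint's range is limited). The gripper opens to 85 mm and grips with 20 to 120 N. Pads are 22 mm wide; open, the fingers measure 114 mm over their backs; the gripper's body (76 mm by 85 mm) begins 54 mm behind the grasp point. The pads swing forward as they close: fully open they stand 13 mm farther back than shut.
Start: joints at [1.073, 0.326, -0.193, 1.052, 0, 1.437], TCP at [0.196, 0.514, 0.248] pointing down, gripper open.
Joint ranges: [-2.65, 2.65], [-0.97, 1.79], [-1.3, 1.35], [-1.93, 2.1], [-1.47, 1.37], [-3.14, 3.14]. Speed limits (rad/s): [2.57, 2.57, 3.14, 3.14, 3.14, 3.14].

### API

Orientations are given as a unit quaternion [w, x, y, z].
In Python, from station import * gives the robot as it stands.
- The arm moves only by the tool arm_command, never from a script. Its argument "motion" is a list of rows, each a list of 7 numbers: the shift along the tool's x, y, z in cm, then the turn, a rotation vector about the tool's x, y, z in rad, then the opening, from 0 (shut) to 1 (fully open). In form: [[dx, dy, dz, rx, ry, rz, jaw], ...]. A call has 1 to 8 rows; each row shifts and turns the commanded pose from where the row before left it, along the tool's axes as they then stand; what a row does not reach is not made up. A row lasts 1/8 s, in which the tool goes at most 62.5 mm and 10.7 degrees, less where a joint would pass 70% of its speed; a pose out of reach is approached as far as the arm can. A call with a gripper value outside its range is refused whole. The fingers move at their own pace and stop on an object; "squeeze" is the grip in N (left out, the last holds). Time passes only in rows, so rows that do not move let the fingers close. It gives the time, the measured TCP pose, the force, the opening and the grip force at its end, in the units of the state.
- observe(): the state, without advancing time (a new reading comes with each control period).
- read_camera(name): name is "scene" or "top" or "wrist"; returns a dict with "img" (400x640x3 uint8, red, green, blue), "fx", "fy", "cx", "cy" (pixels), "distortion" ([k1, k2, p1, p2, k3] as OpenCV has them; the pictures are not rectified), "cam_to_world" (4x4, takes a point from camera to world coordinates). Camera axes: x right, y down, z forward; pixel columns grow to the right and rows downward; lengths in m; the calibration is good to about 2 mm. A picture is of the moment at which its call begins. There is no depth.
- finish_job(): hands the job in; it is judged then, once.
The state is a dict: "time": time; "joints": joint angles; "qd": joint speeds; "effort": joint torques, N m; "eef_pos": TCP position; "orientation": TCP orientation; "wrist_force": force on the tool from outside, world axes, zero at the start; "moment": the same for the moment, N m; "width": opening from 0.0 (shut) to 1.0 (fully open); "grip_force": force on a finger pad.
Only numpy, scipy, OpenCV 4.12 (cv2) and the standard library are available. Lean on these libraries where they do the work, as an engineer would, in place of code of your own. Each camera call takes 0.05 s, during which the arm holds its last target. There are 200 camera calls.

## Working session

There is one attempt and no reset: what is moved stays moved. The work goes in short steps, Python scripts to look and compute and a tool call to move; the robot and the scene stay as the last step left them, time stands still between calls to the robot, and variables do not carry over. Pictures are saved under pics/ and viewed, at most 10 in all, crops included, and the job is handed in when it is done.

Besides the shell and the picture viewer there is one more tool, called by a JSON object that holds its "method" and its "body", one argument or row to a line. arm_command: Moves the arm, as the interface text tells. Its arguments: {"type":"object","properties":{"motion":{"type":"array","items":{"type":"array","items":{"type":"number"}}},"squeeze":{"type":"number"}},"required":["motion"]}

```bash
ls; mkdir -p pics
cat > h.py <<'E'
from station import *
import numpy as np, cv2
def cam(n,save=None):
    c=read_camera(n); c['K']=np.array([[c['fx'],0,c['cx']],[0,c['fy'],c['cy']],[0,0,1]]); c['D']=np.array(c['distortion']); c['T']=np.array(c['cam_to_world'])
    if save: cv2.imwrite('pics/'+save,c['img'][:,:,::-1])
    return c
def ray(c,uv,z):
    p=cv2.undistortPoints(np.array(uv,float).reshape(-1,1,2),c['K'],c['D']).reshape(-1,2)
    d=np.c_[p,np.ones(len(p))]@c['T'][:3,:3].T; o=c['T'][:3,3]
    return o+d*((z-o[2])/d[:,2])[:,None]
def proj(c,P):
    R=c['T'][:3,:3].T; t=-R@c['T'][:3,3]
    return cv2.projectPoints(np.array(P,float).reshape(-1,3),cv2.Rodrigues(R)[0],t,c['K'],c['D'])[0].reshape(-1,2)
E
python3 - <<'E'
from h import *
for n in ['top','scene']:
    c=cam(n,n+'0.png'); print(n,c['T'].round(3),c['fx'])
print(observe())
E
```

```text
pics
top [[ 0.002 -0.997  0.079  0.255]
 [-1.    -0.002 -0.011  0.014]
 [ 0.011 -0.079 -0.997  1.351]
 [ 0.     0.     0.     1.   ]] 490.71143598675303
scene [[ 0.447  0.756 -0.478  0.984]
 [ 0.894 -0.386  0.226 -0.314]
 [-0.014 -0.529 -0.849  1.214]
 [ 0.     0.     0.     1.   ]] 395.0566226008232
{'time': 0.1, 'joints': array([ 1.07278533e+00,  3.26856384e-01, -1.93493681e-01,  1.05199912e+00,
        9.46133140e-06,  1.43658434e+00]), 'qd': array([-4.53654219e-04, -4.75901391e-03,  1.07536407e-03,  1.75255092e-03,
        7.77199915e-04, -2.30550097e-05]), 'effort': array([ 1.82409945e-03, -4.44238544e+01,  2.63038051e+01,  7.88869889e-03,
       -4.98901016e-06,  1.74279023e-05]), 'eef_pos': array([0.1954576 , 0.51356434, 0.24758368]), 'orientation': array([-2.45866468e-04,  1.80898014e-01,  9.83501553e-01, -7.36485361e-04]), 'wrist_force': array([0.72884423, 0.14477101, 0.00116162]), 'moment': array([-0.04617065,  0.05005509, -0.05867775]), 'grip_force': 0.0, 'width': 0.9958542323280659}
```

View pics/top0.png

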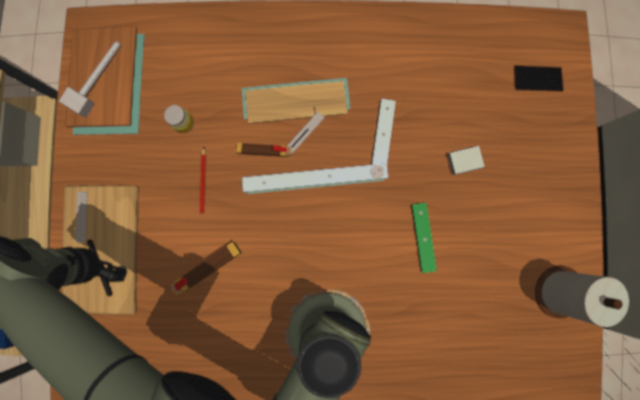

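View pics/scene0.png

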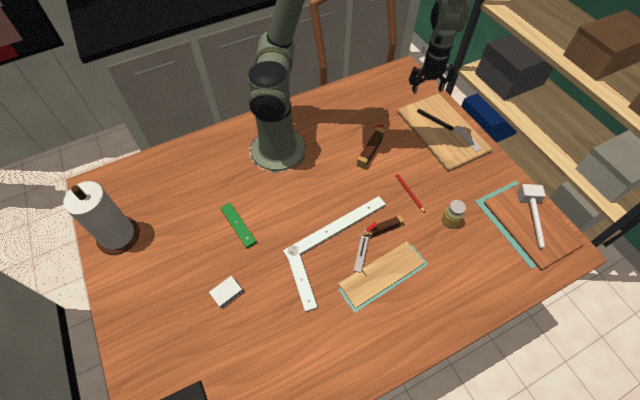

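Top view: the battens' corner is near (375,165), with the short batten running up to (388,100). The shelf board is at (243–348, 80–122) with its tick near (315,110). The open bevel's stock runs (237,148) to (290,150), with its blade reaching (322,115). The larger folded bevel at (180–240, 245–290) and the green batten are decoys. Next I measure these.

```bash
cat >> h.py <<'E'
def big(m):
    n,l,s,_=cv2.connectedComponentsWithStats(m.astype(np.uint8)); return l,s
E
python3 - <<'E'
from h import *
c=cam('top'); im=c['img']; hsv=cv2.cvtColor(im,cv2.COLOR_RGB2HSV)
def show(name,m,z,roi):
    mm=np.zeros(m.shape,np.uint8); x0,y0,x1,y1=roi; mm[y0:y1,x0:x1]=m[y0:y1,x0:x1]
    for k in cv2.findContours(mm,cv2.RETR_EXTERNAL,cv2.CHAIN_APPROX_NONE)[0]:
        if cv2.contourArea(k)<15: continue
        b=cv2.boxPoints(cv2.minAreaRect(k)); print(name,cv2.contourArea(k),b.round(1).tolist()); print((ray(c,b,z)*1000).round(0)[:,:2].tolist())
H,S,V=[hsv[...,i].astype(int) for i in range(3)]
white=(S<50)&(V>150)
show('white',white,.018,(230,90,400,200))
wood=(H>8)&(H<25)&(S<150)&(V>150)
show('board',wood,.010,(235,70,355,130))
show('red',((H<6)|(H>174))&(S>190)&(V>100),.05,(190,130,310,220))
dark=(V<95)
show('dark',dark,.032,(225,135,300,165))
for p in [(262,100),(270,150),(305,130),(240,148),(330,180),(314,112),(280,149)]: print(p,hsv[p[1],p[0]])
x=cv2.resize(im[70:200,160:400],None,fx=3.3,fy=3.3,interpolation=cv2.INTER_CUBIC); cv2.imwrite('pics/crop1.png',x[:,:,::-1])
E
```

```text
white 163.5 [[288.20001220703125, 144.6999969482422], [317.29998779296875, 112.5], [322.6000061035156, 117.19999694824219], [293.6000061035156, 149.5]]
[[510.0, 109.0], [601.0, 29.0], [587.0, 14.0], [496.0, 94.0]]
white 2870.5 [[237.6999969482422, 180.60000610351562], [390.20001220703125, 94.30000305175781], [424.8999938964844, 155.60000610351562], [272.29998779296875, 241.8000030517578]]
[[410.0, 247.0], [655.0, -175.0], [481.0, -269.0], [243.0, 150.0]]
board 3264.0 [[244.5, 89.5], [344.3999938964844, 80.4000015258789], [348.5, 125.80000305175781], [248.60000610351562, 134.89999389648438]]
[[670.0, 235.0], [696.0, -47.0], [565.0, -58.0], [539.0, 220.0]]
red 153.5 [[199.1999969482422, 211.89999389648438], [201.3000030517578, 155.89999389648438], [205.1999969482422, 156.0], [203.10000610351562, 212.10000610351562]]
[[322.0, 344.0], [473.0, 342.0], [473.0, 331.0], [322.0, 333.0]]
red 38.5 [[273.0, 146.0], [285.0, 146.0], [285.0, 150.0], [273.0, 150.0]]
[[500.0, 147.0], [500.0, 115.0], [489.0, 115.0], [489.0, 147.0]]
dark 287.0 [[241.8000030517578, 153.5], [242.39999389648438, 143.60000610351562], [279.6000061035156, 146.0], [278.8999938964844, 155.89999389648438]]
[[483.0, 234.0], [510.0, 233.0], [504.0, 131.0], [476.0, 133.0]]
(262, 100) [ 17 136 173]
(270, 150) [ 11 158  79]
(305, 130) [ 14  35 124]
(240, 148) [ 18 176 171]
(330, 180) [ 85   8 197]
(314, 112) [ 17 127 153]
(280, 149) [  2 223 159]
```

View pics/crop1.png

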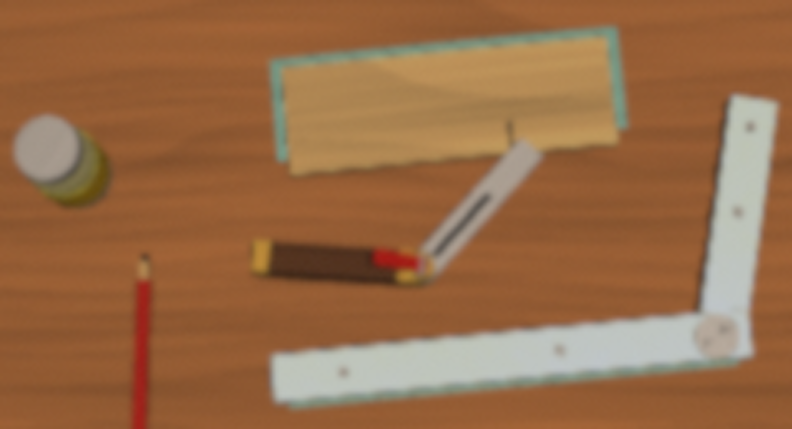

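```bash
cat >> h.py <<'E'
def edge(g,p0,p1,half=5,skip=()):
    """subpixel edge points near segment p0-p1: steepest gradient along the normal; robust line fit"""
    g=cv2.GaussianBlur(g.astype(np.float32),(0,0),.7); p0=np.array(p0,float);p1=np.array(p1,float)
    d=(p1-p0)/np.linalg.norm(p1-p0); n=np.array([-d[1],d[0]]); t=np.arange(0,np.linalg.norm(p1-p0)); s=np.arange(-half,half+.01,.25)
    P=p0+t[:,None,None]*d+s[None,:,None]*n
    v=cv2.remap(g,P[...,0].astype(np.float32),P[...,1].astype(np.float32),cv2.INTER_LINEAR)
    G=np.abs(np.gradient(v,axis=1)); k=G.argmax(1); w=np.where(np.abs(np.arange(len(s))[None]-k[:,None])<=6,G,0)
    off=(w*s).sum(1)/w.sum(1); Q=p0+t[:,None]*d+off[:,None]*n
    vx,vy,x,y=cv2.fitLine(Q.astype(np.float32),cv2.DIST_HUBER,0,.01,.01).ravel()
    r=np.abs((Q-[x,y])@np.array([-vy,vx])); dd=np.array([vx,vy]); dd*=np.sign(dd@d)
    L=lambda p:np.array([x,y])+dd*((np.array(p)-[x,y])@dd)
    return L(p0),L(p1),np.median(r)
E
python3 - <<'E'
from h import *
c=cam('top'); im=c['img'].astype(float); sat=im.max(2)-im.min(2); gr=im.mean(2); b=im[...,2]
def E(n,g,p0,p1,z,half=5):
    a,e,r=edge(g,p0,p1,half); P=ray(c,[a,e],z)*1000; d=P[1]-P[0]
    print(n,a.round(1),e.round(1),'res %.2f'%r,P[:,:2].round(1).tolist(),'ang %.2f'%np.degrees(np.arctan2(d[1],d[0]))); return P
li=E('long in',b,(248,177),(362,166),.018); lo=E('long out',b,(255,192),(365,180),.018,4)
si=E('short in',b,(374,158),(381,104),.0176); so=E('short out',b,(388,155),(394,105),.0176)
bm=E('board mk',b,(252,122),(308,117),.010,4);E('board far',b,(252,89),(340,81),.010,3)
E('board left',b,(246,94),(248,118),.010,3);E('board right',b,(346,85),(347.5,110),.010,3)
E('stock up',b,(245,143.5),(270,145),.032,3);E('stock dn',b,(245,153),(275,156),.032,3)
E('blade',b,(294,148),(322,118),.0165,4);E('bladeL',b,(291,142),(315,114),.0165,4)
def X(a,b):
    A=np.c_[a[1,:2]-a[0,:2],-(b[1,:2]-b[0,:2])]; s=np.linalg.solve(A,b[0,:2]-a[0,:2]); return a[0,:2]+s[0]*(a[1,:2]-a[0,:2])
print('corner',X(li,si))
g=gr[100:120,308:322].astype(int);print(g)
E
```

```text
long in [247.9 176.2] [361.9 165.1] res 0.14 [[422.2, 218.6], [453.6, -94.1]] ang -84.26
long out [255.1 192.8] [365.2 181.5] res 0.27 [[376.7, 198.2], [408.3, -102.7]] ang -84.01
short in [372.5 157.8] [380.1 103.9] res 0.10 [[474.3, -123.3], [626.9, -146.1]] ang -8.48
short out [388.1 155. ] [394.8 105.1] res 0.11 [[482.3, -166.6], [623.8, -187.2]] ang -8.31
board mk [252.  121.9] [308.  116.6] res 0.22 [[575.9, 211.3], [591.2, 55.1]] ang -84.42
board far [251.8  86.6] [339.8  78.5] res 0.02 [[677.9, 214.2], [701.8, -33.8]] ang -84.49
board left [245.2  94.1] [246.9 118.1] res 0.08 [[656.3, 232.4], [587.0, 226.0]] ang -174.71
board right [347.6  84.9] [349.7 109.8] res 0.07 [[683.4, -55.9], [611.1, -61.4]] ang -175.61
stock up [245.  143.1] [270.  144.6] res 0.14 [[511.6, 226.1], [507.4, 157.5]] ang -93.44
stock dn [244.9 154.3] [275. 156.] res 0.08 [[480.7, 225.7], [476.0, 143.5]] ang -93.26
blade [295.5 149.3] [322.8 118.7] res 0.06 [[497.2, 88.7], [583.6, 13.7]] ang -40.98
bladeL [289.9 141. ] [315. 114.] res 0.09 [[520.5, 104.3], [597.1, 35.5]] ang -41.96
corner [ 456.28251242 
[... 495 characters left out ...]
1 132 131 125 112 101 113 126 132 132 132 134 133]
 [133 133 133 133 128 115 104 114 128 133 135 135 135 136]
 [135 136 136 135 133 122 109 116 130 137 138 139 138 140]
 [138 139 139 139 138 128 115 118 133 139 143 144 143 143]
 [141 142 142 142 141 132 117 118 134 143 149 150 147 145]
 [144 144 144 143 142 135 120 121 136 150 154 153 152 148]
 [142 143 142 143 143 137 129 133 146 155 158 157 155 151]
 [135 136 135 136 137 138 141 148 154 158 157 156 156 154]
 [116 116 117 120 129 140 150 155 158 158 157 157 157 155]
 [ 94  95  98 108 128 144 155 158 158 157 157 157 157 156]
 [ 89  92 101 116 137 153 158 158 158 157 157 157 156 152]
 [ 95 101 117 135 150 156 158 157 157 157 157 156 154 145]]
```

The top-view fits hold up: battens at −84.3° and −8.4° give an inside angle of about 104°. The bevel pivot is near (492,111) mm, heading −93.35°, and the length matches the smaller bevel. I turn and move above its grip point.

{"method": "arm_command", "body": {
  "motion": [
    [0, 0, 0, 0, 0, 0.158, 1],
    [0, 0, 0, 0, 0, 0.158, 1],
    [0, 0, 0, 0, 0, 0.158, 1],
    [0, 0, 0, 0, 0, 0.158, 1],
    [0, 0, 0, 0, 0, 0.158, 1],
    [0, 0, 0, 0, 0, 0.158, 1],
    [0, 0, 0, 0, 0, 0.158, 1],
    [0, 0, 0, 0, 0, 0.158, 1]
  ],
  "squeeze": 50
}}

```text
time: 1.2
eef_pos: [0.1956, 0.5139, 0.2481]
orientation: [0.0, 0.729, 0.685, -0.0]
wrist_force: [-0.2, 0.0, -0.1]
width: 0.997
grip_force: 0.0
```

{"method": "arm_command", "body": {
  "motion": [
    [-3.74, 4.0, 0, 0, 0, 0, 1],
    [-3.74, 4.0, 0, 0, 0, 0, 1],
    [-3.74, 4.0, 0, 0, 0, 0, 1],
    [-3.74, 4.0, 0, 0, 0, 0, 1],
    [-3.74, 4.0, 0, 0, 0, 0, 1],
    [-3.74, 4.0, 0, 0, 0, 0, 1],
    [-3.74, 4.0, 0, 0, 0, 0, 1],
    [-3.74, 4.0, 0, 0, 0, 0, 1]
  ]
}}

```text
time: 2.2
eef_pos: [0.4992, 0.1956, 0.2482]
orientation: [-0.0, 0.727, 0.687, 0.0]
wrist_force: [0.9, 1.3, -0.0]
width: 1.0
grip_force: 0.0
```

{"method": "arm_command", "body": {
  "motion": [
    [0, 0, 2, 0, 0, 0, 0.7],
    [0, 0, 2, 0, 0, 0, 0.7],
    [0, 0, 2, 0, 0, 0, 0.7],
    [0, 0, 0, 0, 0, 0, 0.7]
  ]
}}

```text
time: 2.7
eef_pos: [0.4968, 0.1967, 0.1868]
orientation: [-0.001, 0.727, 0.687, -0.002]
wrist_force: [-0.2, -0.2, -0.4]
width: 0.701
grip_force: 0.0
```

```bash
cat >> h.py <<'E'
from scipy.spatial.transform import Rotation as R
def st():
    o=observe(); q=o['orientation']; M=R.from_quat([q[1],q[2],q[3],q[0]]).as_matrix()
    print('t%.2f pos'%o['time'],(o['eef_pos']*1000).round(1),'xang %.2f tilt %.2f'%(np.degrees(np.arctan2(M[1,0],M[0,0])),np.degrees(np.arccos(-M[2,2]))),'F',o['wrist_force'].round(1),'M',o['moment'].round(2),'w %.3f g %.0f'%(o['width'],o['grip_force'])); return o,M
E
python3 - <<'E'
from h import *
o,M=st(); c=cam('wrist','w1.png'); print(c['T'].round(3),c['fx'])
E
```

```text
t2.70 pos [496.8 196.7 186.8] xang 86.73 tilt 0.21 F [-0.2 -0.2 -0.4] M [0.03 0.03 0.03] w 0.701 g 0
[[ 0.998 -0.053 -0.02   0.501]
 [-0.057 -0.958 -0.282  0.27 ]
 [-0.004  0.282 -0.959  0.314]
 [ 0.     0.     0.     1.   ]] 311.3423133822909
```

View pics/w1.png

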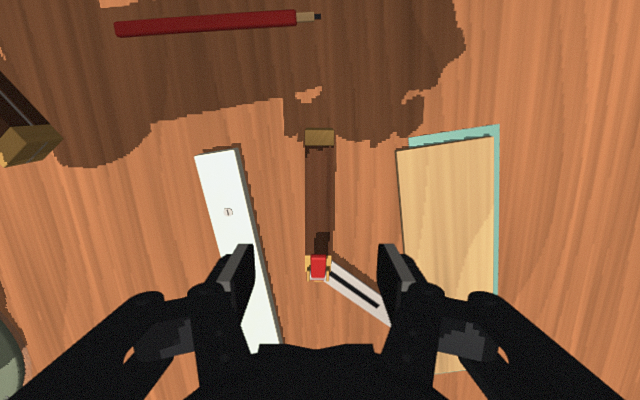

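Wrist view: the stock is upright at columns 305–334, butt at row 130, red lever at (318,267). The batten's inner edge runs (238,150)→(280,340) and the board's marked edge is at column ~400. I refine the positions from this closer view.

Run:
```python
from h import *
c=cam('wrist'); im=c['img'].astype(float); gr=im.mean(2); b=im[...,2]
def E(n,g,p0,p1,z,half=5):
    a,e,r=edge(g,p0,p1,half); P=ray(c,[a,e],z)*1000; d=P[1]-P[0]
    print(n,a.round(1),e.round(1),'res %.2f'%r,P[:,:2].round(1).tolist(),'ang %.2f'%np.degrees(np.arctan2(d[1],d[0]))); return P
E('stock L',gr,(305,150),(305,235),.032,4);E('stock R',gr,(334,150),(331,235),.032,4)
E('butt',gr,(308,130),(332,130),.032,4)
E('long in top',b,(240,155),(254,225),.018,5);E('long in bot',gr,(244,155),(262,235),.0,4)
E('board mk',gr,(397,155),(400,230),.010,5)
```

```text
stock L [303.3 150. ] [303.5 235. ] res 0.04 [[488.0, 234.7], [482.6, 151.7]] ang -93.73
stock R [334.4 150. ] [333. 235.] res 0.29 [[516.1, 233.1], [511.5, 150.1]] ang -93.19
butt [308.  129.7] [332.  130.4] res 0.08 [[493.4, 252.4], [514.7, 250.7]] ang -4.75
long in top [235.4 156. ] [250.2 225.8] res 0.06 [[422.0, 231.0], [427.8, 159.0]] ang -85.35
long in bot [242.  155.4] [259.7 235.5] res 0.46 [[423.9, 228.7], [432.5, 140.3]] ang -84.46
board mk [395.1 155.2] [401.4 229.9] res 0.07 [[576.7, 221.8], [584.5, 142.4]] ang -84.36
```

{"method": "arm_command", "body": {
  "motion": [
    [0, 0.1, 3, 0, 0, 0, 0.7],
    [0, 0, 3, 0, 0, 0, 0.7],
    [0, 0, 3, 0, 0, 0, 0.7],
    [0, 0, 3, 0, 0, 0, 0.7],
    [0, 0, 2, 0, 0, 0, 0.7],
    [0, 0, 1, 0, 0, 0, 0.7],
    [0, 0, 0, 0, 0, 0, 0.7]
  ]
}}

```text
time: 3.68
eef_pos: [0.4994, 0.1971, 0.0385]
orientation: [0.0, 0.727, 0.687, 0.0]
wrist_force: [0.8, -0.5, 0.0]
width: 0.702
grip_force: 0.0
```

{"method": "arm_command", "body": {
  "motion": [
    [0, 0, 0, 0, 0, 0, 0.15],
    [0, 0, 0, 0, 0, 0, 0.15],
    [0, 0, 0, 0, 0, 0, 0.15],
    [0, 0, 0, 0, 0, 0, 0.15],
    [0, 0, 0, 0, 0, 0, 0.15]
  ],
  "squeeze": 40
}}

```text
time: 4.3
eef_pos: [0.4995, 0.1973, 0.0394]
orientation: [0.0, 0.727, 0.687, 0.001]
wrist_force: [-1.2, 0.1, 5.2]
width: 0.289
grip_force: 40.6
```

Run:
```python
from h import *
st()
```

```text
t4.30 pos [499.5 197.3  39.4] xang 86.73 tilt 0.07 F [-1.2  0.1  5.2] M [-0.04  0.35 -0.08] w 0.289 g 41
```

{"method": "arm_command", "body": {
  "motion": [
    [0, -0.5, -0.1, 0, 0, -0.05, 0.15],
    [0, -0.8, 0, 0, 0, -0.05, 0.15],
    [-1, -0.8, 0, 0, 0, -0.057, 0.15],
    [-2, -0.9, 0, 0, 0, 0, 0.15],
    [-3, -0.9, 0, 0, 0, 0, 0.15],
    [-3, -0.9, 0, 0, 0, 0, 0.15],
    [-3, -0.8, 0, 0, 0, 0, 0.15],
    [0, 0, 0, 0, 0, 0, 0.15]
  ]
}}

```text
time: 5.3
eef_pos: [0.4544, 0.0722, 0.0395]
orientation: [0.0, 0.672, 0.74, -0.001]
wrist_force: [-0.5, -1.8, -2.1]
width: 0.287
grip_force: 39.7
```

```bash
cat >> h.py <<'E'
def E(c,n,g,p0,p1,z,half=5):
    a,e,r=edge(g,p0,p1,half); P=ray(c,[a,e],z)*1000; d=P[1]-P[0]
    print(n,a.round(1),e.round(1),'res %.2f'%r,P[:,:2].round(1).tolist(),'ang %.2f'%np.degrees(np.arctan2(d[1],d[0]))); return P
E
python3 - <<'E'
from h import *
st(); cam('wrist','w2.png')
E
```

```text
t5.30 pos [454.4  72.2  39.5] xang 95.54 tilt 0.09 F [-0.5 -1.8 -2.1] M [-0.33  0.09 -0.08] w 0.287 g 40
```

View pics/w2.png

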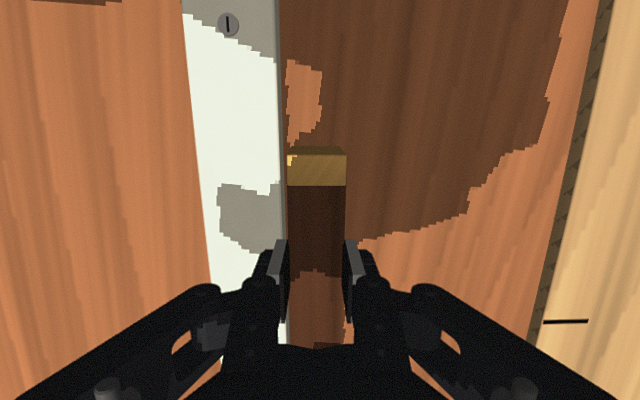

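The stock is held straight and its left side (column 287) stands just off the batten edge (column 281), parallel to it. I press gently onto the batten.

{"method": "arm_command", "body": {
  "motion": [
    [0, -0.3, 0, 0, 0, 0, 0.15],
    [0, -0.05, 0, 0, 0, 0, 0.15],
    [0, 0, 0, 0, 0, 0, 0.15]
  ]
}}

```text
time: 5.72
eef_pos: [0.4518, 0.0744, 0.0395]
orientation: [0.0, 0.67, 0.742, 0.0]
wrist_force: [1.2, 0.6, -2.7]
width: 0.29
grip_force: 39.8
```

{"method": "arm_command", "body": {
  "motion": [
    [0, -0.1, 0, 0, 0, 0, 0.15],
    [0, 0, 0, 0, 0, 0, 0.15]
  ]
}}

```text
time: 5.98
eef_pos: [0.4508, 0.0742, 0.0395]
orientation: [0.0, 0.671, 0.742, 0.001]
wrist_force: [2.0, 1.5, -2.3]
width: 0.288
grip_force: 39.8
```

{"method": "arm_command", "body": {
  "motion": [
    [0, -0.1, 0.05, 0, 0, 0, 0.15],
    [0, 0, 0, 0, 0, 0, 0.15]
  ]
}}

```text
time: 6.22
eef_pos: [0.4507, 0.0742, 0.0394]
orientation: [0.0, 0.671, 0.742, 0.002]
wrist_force: [3.2, 3.8, 2.2]
width: 0.287
grip_force: 40.2
```

Run:
```python
from h import *
st()
```

```text
t6.22 pos [450.7  74.2  39.4] xang 95.76 tilt 0.19 F [3.2 3.8 2.2] M [ 0.76 -0.99  0.22] w 0.287 g 40
```

{"method": "arm_command", "body": {
  "motion": [
    [0, -0.1, 0, 0, 0, 0, 0.15],
    [-1, 0, 0, 0, 0, 0, 0.15],
    [-1.2, 0, 0, 0, 0, 0, 0.15],
    [-1.2, 0, 0, 0, 0, 0, 0.15],
    [-1.2, 0, 0, 0, 0, 0, 0.15],
    [-1.2, 0, 0, 0, 0, 0, 0.15],
    [-1.2, 0, 0, 0, 0, 0, 0.15],
    [0, 0, 0, 0, 0, 0, 0.15]
  ]
}}

```text
time: 7.22
eef_pos: [0.4574, 0.0047, 0.0394]
orientation: [0.0, 0.671, 0.742, 0.003]
wrist_force: [6.0, 5.4, 0.1]
width: 0.29
grip_force: 40.1
```

{"method": "arm_command", "body": {
  "motion": [
    [-0.6, 0, 0, 0, 0, 0, 0.15],
    [-0.6, 0, 0, 0, 0, 0, 0.15],
    [-0.5, 0, 0, 0, 0, 0, 0.15],
    [0, 0, 0, 0, 0, 0, 0.15]
  ]
}}

```text
time: 7.72
eef_pos: [0.4589, -0.0109, 0.0394]
orientation: [-0.001, 0.67, 0.742, 0.004]
wrist_force: [6.3, 9.5, 0.7]
width: 0.293
grip_force: 40.3
```

Run:
```python
from h import *
st()
c=cam('top'); x=cv2.resize(c['img'][85:195,270:410],None,fx=5,fy=5,interpolation=cv2.INTER_CUBIC); cv2.imwrite('pics/t3.png',x[:,:,::-1])
```

```text
t7.72 pos [458.9 -10.9  39.4] xang 95.81 tilt 0.45 F [6.3 9.5 0.7] M [ 1.9  -1.47  0.23] w 0.293 g 40
```

View pics/t3.png

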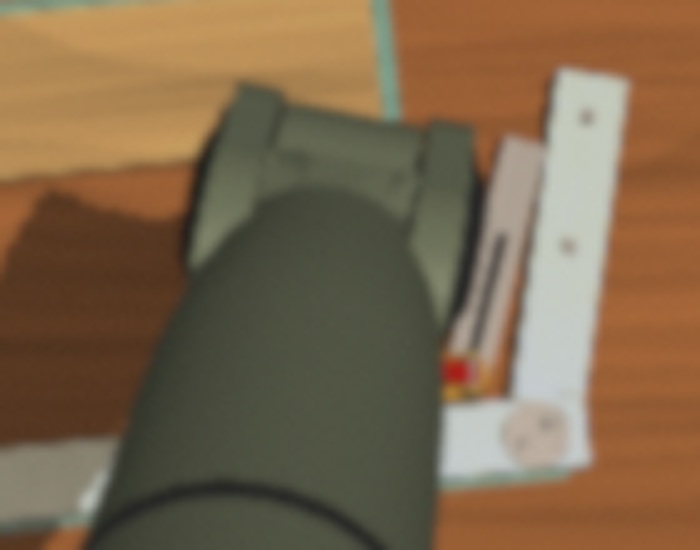

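The blade tip (crop 540,150) touches the short batten while the pivot is still ~14 mm short of the corner (gap at 490–515, row 390). I keep sliding, then creep.

{"method": "arm_command", "body": {
  "motion": [
    [-0.5, 0, 0, 0, 0, 0, 0.15],
    [-0.4, 0, 0, 0, 0, 0, 0.15],
    [-0.2, 0, 0, 0, 0, 0, 0.15],
    [0, 0, 0, 0, 0, 0, 0.15]
  ]
}}

```text
time: 8.28
eef_pos: [0.4599, -0.0212, 0.0394]
orientation: [-0.001, 0.67, 0.742, 0.004]
wrist_force: [6.4, 11.1, 2.4]
width: 0.288
grip_force: 40.3
```

{"method": "arm_command", "body": {
  "motion": [
    [-0.2, 0, 0, 0, 0, 0, 0.15],
    [0, 0, 0, 0, 0, 0, 0.15]
  ]
}}

```text
time: 8.52
eef_pos: [0.4601, -0.0231, 0.0394]
orientation: [-0.001, 0.67, 0.742, 0.004]
wrist_force: [6.0, 11.7, 0.4]
width: 0.292
grip_force: 40.3
```

{"method": "arm_command", "body": {
  "motion": [
    [-0.1, 0, 0, 0, 0, 0, 0.15],
    [0, 0, 0, 0, 0, 0, 0.15]
  ]
}}

```text
time: 8.78
eef_pos: [0.4602, -0.024, 0.0394]
orientation: [-0.001, 0.67, 0.742, 0.004]
wrist_force: [5.7, 12.0, 1.5]
width: 0.292
grip_force: 40.3
```

{"method": "arm_command", "body": {
  "motion": [
    [-0.1, 0, 0, 0, 0, 0, 0.15],
    [0, 0, 0, 0, 0, 0, 0.15]
  ]
}}

```text
time: 9.02
eef_pos: [0.4603, -0.0249, 0.0394]
orientation: [-0.001, 0.67, 0.742, 0.004]
wrist_force: [6.1, 12.3, 1.5]
width: 0.292
grip_force: 40.4
```

{"method": "arm_command", "body": {
  "motion": [
    [-0.1, 0, 0, 0, 0, 0, 0.15],
    [0, 0, 0, 0, 0, 0, 0.15]
  ]
}}

```text
time: 9.28
eef_pos: [0.4604, -0.0257, 0.0394]
orientation: [-0.001, 0.67, 0.742, 0.005]
wrist_force: [6.3, 11.3, 2.3]
width: 0.292
grip_force: 40.4
```

{"method": "arm_command", "body": {
  "motion": [
    [-0.1, 0, 0, 0, 0, 0, 0.15],
    [0, 0, 0, 0, 0, 0, 0.15]
  ]
}}

```text
time: 9.52
eef_pos: [0.4603, -0.0258, 0.0394]
orientation: [-0.002, 0.67, 0.742, 0.006]
wrist_force: [6.1, 16.2, 2.3]
width: 0.295
grip_force: 40.5
```

Run:
```python
from h import *
st()
c=cam('top');im=c['img'].astype(float);g=im[...,2]
x=cv2.resize(c['img'][95:180,340:410],None,fx=7,fy=7,interpolation=cv2.INTER_CUBIC); cv2.imwrite('pics/t4.png',x[:,:,::-1])
```

```text
t9.53 pos [460.3 -25.8  39.4] xang 95.88 tilt 0.69 F [ 6.1 16.2  2.3] M [ 3.16 -1.54  0.13] w 0.295 g 41
```

View pics/t4.png

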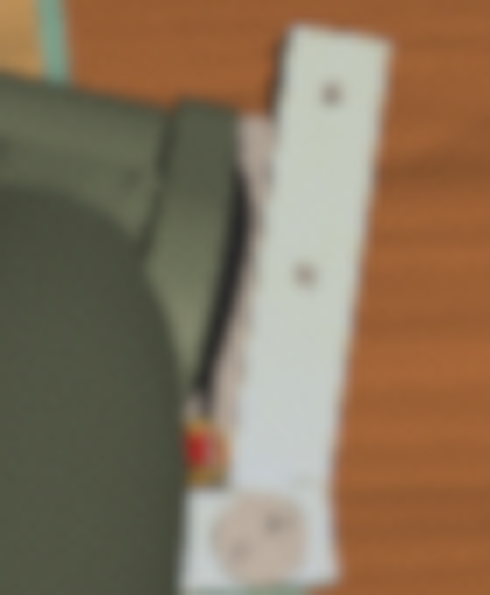

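The blade now lies along the short batten over its whole visible length (crop 240,480 to 270,120), and motion stalled with a force rise, so it is seated. I release, rise and move over the lever with shut fingers.

{"method": "arm_command", "body": {
  "motion": [
    [0, 0, 0, 0, 0, 0, 0.5],
    [0, 0, 0, 0, 0, 0, 0.5],
    [0, 0, 0, 0, 0, 0, 0.5],
    [0, 0, -1, 0, 0, 0, 0.5],
    [0, 0, -2, 0, 0, 0, 0.5],
    [0, 0, -3, 0, 0, 0, 0.5],
    [0, 0, -1, 0, 0, 0, 0.0],
    [0, 0, 0, 0, 0, 0, 0.0]
  ]
}}

```text
time: 10.58
eef_pos: [0.4592, -0.0302, 0.1093]
orientation: [0.001, 0.671, 0.742, 0.0]
wrist_force: [-0.0, -0.3, 0.3]
width: 0.082
grip_force: 0.0
```

{"method": "arm_command", "body": {
  "motion": [
    [0, 0, 0, 0, 0, 0, 0.0],
    [0, 0, 0, 0, 0, 0, 0.0]
  ]
}}

```text
time: 10.82
eef_pos: [0.4579, -0.0299, 0.1079]
orientation: [-0.001, 0.671, 0.742, -0.0]
wrist_force: [0.4, -0.2, 0.0]
width: 0.003
grip_force: 0.0
```

Run:
```python
from h import *
st()
cam('wrist','w5.png')
```

```text
t10.82 pos [457.9 -29.9 107.9] xang 95.73 tilt 0.10 F [ 0.4 -0.2  0. ] M [-0.02 -0.03  0.04] w 0.003 g 0
```

View pics/w5.png

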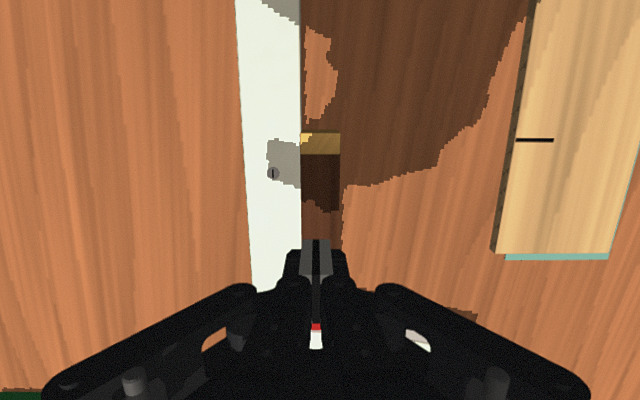

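Flush: the stock's left side coincides with the batten edge at column 301, butt at row 134. I compute the pivot from the butt, with the tick alongside for a common calibration.

Run:
```python
from h import *
o,M=st(); c=cam('wrist');im=c['img'].astype(float);gr=im.mean(2);b=im[...,2]
P=E(c,'butt',gr,(306,134),(336,134),.032,4); A=E(c,'R',gr,(340,140),(340,200),.032,3)
E(c,'long in',gr,(300.5,30),(301,120),.018,3)
B=E(c,'board',b,(523,50),(496,245),.010,5)
a,e,r=edge(gr,(522,140),(550,140),4); T=E(c,'tick',gr,(522,138.5),(550,138.5),.010,2); T=E(c,'tick',gr,(522,141.5),(550,141.5),.010,2)
p=o['eef_pos']*1000
for n,q in [('butt',P.mean(0)),('R',A.mean(0))]: print(n,'in tool',(M.T@(q-p)).round(1))
```

```text
t10.88 pos [458.  -29.9 108. ] xang 95.73 tilt 0.10 F [ 1.2  0.7 -0.5] M [-0.01  0.   -0.04] w -0.002 g 0
butt [306.  132.5] [336.  132.6] res 0.04 [[446.0, 27.9], [465.1, 29.8]] ang 5.63
R [339.5 140. ] [339.1 200. ] res 0.15 [[467.9, 25.4], [472.6, -14.8]] ang -83.39
long in [299.  30.] [299.8 120. ] res 0.12 [[435.3, 90.0], [440.7, 34.7]] ang -84.43
board [528.2  50.9] [496.4 245.1] res 0.28 [[589.2, 95.8], [604.1, -45.6]] ang -83.99
tick [522.  137.7] [550.  137.8] res 0.03 [[600.8, 38.8], [621.5, 41.0]] ang 6.00
tick [522.  141.4] [550.  141.6] res 0.03 [[601.5, 36.3], [622.3, 38.4]] ang 5.79
butt in tool [58.7  3.6 76. ]
R in tool [33.8 15.8 75.9]
```

{"method": "arm_command", "body": {
  "motion": [
    [-2.5, 0.14, 0, 0, 0, 0, 0.0],
    [-2.6, 0.14, 0, 0, 0, 0, 0.0],
    [0, 0, 1.5, 0, 0, 0, 0.0],
    [0, 0, 1, 0, 0, 0, 0.0],
    [0, 0, 1, 0, 0, 0, 0.0],
    [0, 0, 0.5, 0, 0, 0, 0.0],
    [0, 0, 0.4, 0, 0, 0, 0.0],
    [0, 0, 0, 0, 0, 0, 0.0]
  ]
}}

```text
time: 11.92
eef_pos: [0.4664, -0.0808, 0.0646]
orientation: [0.0, 0.671, 0.742, -0.001]
wrist_force: [0.0, 0.7, 0.6]
width: 0.001
grip_force: 0.0
```

{"method": "arm_command", "body": {
  "motion": [
    [0, 0, 0.3, 0, 0, 0, 0.0],
    [0, 0, 0.2, 0, 0, 0, 0.0],
    [0, 0, 0, 0, 0, 0, 0.0]
  ]
}}

```text
time: 12.3
eef_pos: [0.4665, -0.0809, 0.0597]
orientation: [0.0, 0.671, 0.742, -0.0]
wrist_force: [-0.8, 0.8, -0.5]
width: -0.001
grip_force: 0.0
```

{"method": "arm_command", "body": {
  "motion": [
    [0, 0, 0.15, 0, 0, 0, 0.0],
    [0, 0, 0, 0, 0, 0, 0.0]
  ]
}}

```text
time: 12.55
eef_pos: [0.4665, -0.0807, 0.0583]
orientation: [0.0, 0.671, 0.741, -0.0]
wrist_force: [-1.8, -0.7, 1.6]
width: 0.003
grip_force: 1.1
```

{"method": "arm_command", "body": {
  "motion": [
    [0, 0, 0.1, 0, 0, 0, 0.0],
    [0, 0, 0, 0, 0, 0, 0.0]
  ]
}}

```text
time: 12.8
eef_pos: [0.4666, -0.0807, 0.058]
orientation: [0.0, 0.671, 0.742, -0.0]
wrist_force: [-2.9, 1.4, 10.2]
width: 0.0
grip_force: 5.2
```

{"method": "arm_command", "body": {
  "motion": [
    [0, 0, 0.1, 0, 0, 0, 0.0],
    [0, 0, 0, 0, 0, 0, 0.0]
  ]
}}

```text
time: 13.05
eef_pos: [0.4668, -0.0807, 0.0577]
orientation: [0.001, 0.671, 0.742, 0.0]
wrist_force: [-4.9, 1.6, 19.7]
width: -0.002
grip_force: 9.5
```

{"method": "arm_command", "body": {
  "motion": [
    [0, 0, 0.05, 0, 0, 0, 0.0],
    [0, 0, 0, 0, 0, 0, 0.0],
    [0, 0, -2, 0, 0, 0, 0.0],
    [0, 0, -3, 0, 0, 0, 0.0],
    [4, 0, -3, 0, 0, 0, 0.3],
    [5, 0, 0, 0, 0, 0, 0.6],
    [5, 0, 0, 0, 0, 0, 0.6],
    [0, 0, 0, 0, 0, 0, 0.6]
  ]
}}

```text
time: 14.05
eef_pos: [0.4518, 0.0611, 0.1357]
orientation: [-0.0, 0.669, 0.743, -0.0]
wrist_force: [-0.7, -0.2, -0.1]
width: 0.596
grip_force: 0.0
```

Run:
```python
from h import *
st()
w=cam('wrist')['img']; s=cam('scene'); print(proj(s,[.468,-.110,.03]))
u,v=proj(s,[.468,-.110,.03])[0].astype(int)
t=cam('top')['img']
a=cv2.resize(s['img'][v-45:v+45,u-40:u+60],(440,396),interpolation=cv2.INTER_CUBIC); b=cv2.resize(t[85:185,320:410],(356,396),interpolation=cv2.INTER_CUBIC)
cv2.imwrite('pics/st6.png',np.hstack([a,b])[:,:,::-1]); cv2.imwrite('pics/w6.png',w[:,:,::-1])
```

```text
t14.05 pos [451.8  61.1 135.7] xang 96.03 tilt 0.02 F [-0.7 -0.2 -0.1] M [ 0.   -0.04  0.02] w 0.596 g 0
[[304.05863462 252.37205619]]
```

View pics/st6.png

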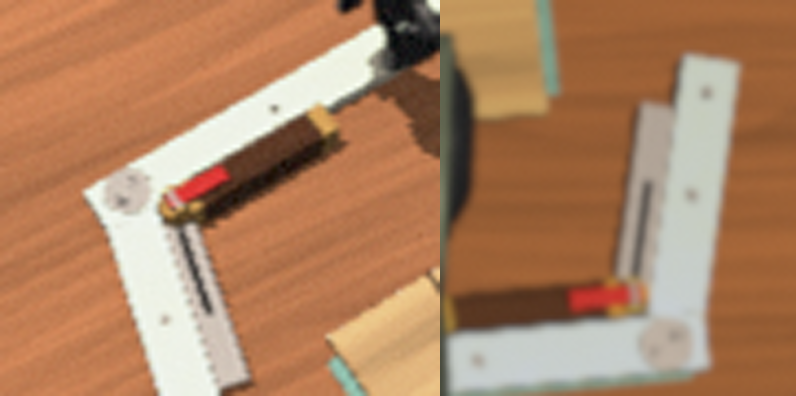

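Scene (left) and top (right) show the lever flat along the stock (180–230, 185), and the blade parallel and against the short batten. I measure the blade and stock angles numerically and the pose for the regrip.

Run:
```python
from h import *
o,M=st(); c=cam('top');im=c['img'].astype(float);gr=im.mean(2);b=im[...,2]
E(c,'bladeL',b,(370.5,112),(365.5,150),.0165,3); E(c,'short in',b,(377.3,125),(374,150),.0176,3); E(c,'short out',b,(388.1,155),(394.8,105),.0176,3)
E(c,'stockup',b,(330,159),(352,157),.032,3)
w=cam('wrist'); g=w['img'].astype(float)
h=cv2.cvtColor(w['img'],cv2.COLOR_RGB2HSV); m=((h[...,0]<5)|(h[...,0]>175))&(h[...,1]>190)
l,s=big(m); i=1+s[1:,4].argmax(); print(s[i])
k=cv2.findContours((l==i).astype(np.uint8),0,2)[0][0]; r=cv2.boxPoints(cv2.minAreaRect(k)); print((ray(w,r,.042)*1000).round(1)[:,:2].tolist())
```

```text
t14.20 pos [452.8  58.2 135.7] xang 95.71 tilt 0.05 F [-0.2 -0.3  0.6] M [-0.02  0.01  0.03] w 0.597 g 0
bladeL [370.2 112. ] [364.6 149.9] res 0.08 [[603.7, -118.3], [496.4, -101.9]] ang 171.29
short in [377.4 125. ] [371.  149.2] res 0.63 [[566.4, -137.9], [498.2, -119.4]] ang 164.82
short out [387.9 155. ] [394.9 105. ] res 0.13 [[482.4, -166.1], [624.1, -187.6]] ang -8.62
stockup [329.9 157.9] [351.9 156.1] res 0.12 [[470.9, -5.9], [476.2, -65.8]] ang -84.94
[307 344  16   6  66]
[[457.5, -63.7], [470.4, -62.4], [471.0, -67.7], [458.0, -69.0]]
```

View pics/w6.png

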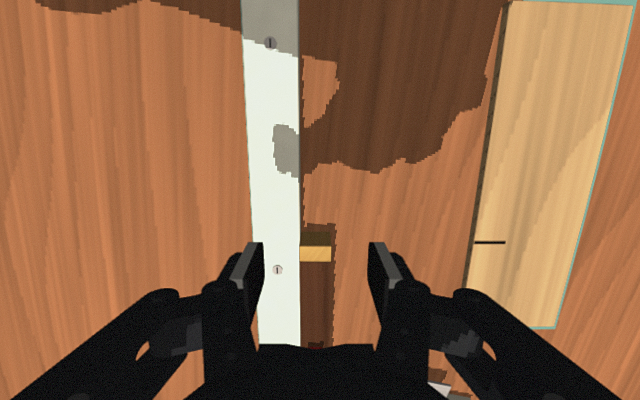

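Blade −8.7° against short batten −8.5°: flush and locked. In the wrist view the tick is at (490,242), the butt at row 235–262. I regrip the stock.

{"method": "arm_command", "body": {
  "motion": [
    [-4.2, -0.05, 0, 0, 0, 0, 0.6],
    [-4.2, 0, 0, 0, 0, 0, 0.6],
    [0, 0, 4, 0, 0, 0, 0.6],
    [0, 0, 3, 0, 0, 0, 0.6],
    [0, 0, 2, 0, 0, 0, 0.6],
    [0, 0, 0.6, 0, 0, 0, 0.6],
    [0, 0, 0, 0, 0, 0, 0.6]
  ]
}}

```text
time: 15.18
eef_pos: [0.4605, -0.0255, 0.0398]
orientation: [-0.0, 0.671, 0.741, -0.0]
wrist_force: [-0.6, 0.2, -0.2]
width: 0.601
grip_force: 0.0
```

{"method": "arm_command", "body": {
  "motion": [
    [0, 0, 0, 0, 0, 0, 0.15],
    [0, 0, 0, 0, 0, 0, 0.15],
    [0, 0, 0, 0, 0, 0, 0.15],
    [0, 0, 0, 0, 0, 0, 0.15],
    [0, 0, 0, 0, 0, 0, 0.15]
  ],
  "squeeze": 50
}}

```text
time: 15.8
eef_pos: [0.4607, -0.0252, 0.0408]
orientation: [0.001, 0.671, 0.742, -0.0]
wrist_force: [-3.0, -0.8, 5.8]
width: 0.284
grip_force: 49.1
```

Run:
```python
from h import *
st()
```

```text
t15.80 pos [460.7 -25.2  40.8] xang 95.73 tilt 0.09 F [-3.  -0.8  5.8] M [-0.22  0.46  0.01] w 0.284 g 49
```

{"method": "arm_command", "body": {
  "motion": [
    [0.5, 0.2, -0.3, 0, 0, 0, 0.15],
    [1.5, 0.4, -0.3, 0, 0, 0, 0.15],
    [2.5, 2.0, 0, 0, 0, 0, 0.15],
    [2.5, 2.2, 0, 0, 0, 0, 0.15],
    [2.5, 2.2, 0, 0, 0, 0, 0.15],
    [2.5, 2.2, 0, 0, 0, 0, 0.15],
    [2.5, 2.2, 0, 0, 0, 0, 0.15],
    [0.4, 0, 0, 0, 0, 0, 0.15]
  ]
}}

```text
time: 16.8
eef_pos: [0.5602, 0.138, 0.0456]
orientation: [0.0, 0.67, 0.743, 0.001]
wrist_force: [-0.4, -0.1, -6.1]
width: 0.283
grip_force: 49.9
```

{"method": "arm_command", "body": {
  "motion": [
    [0, 0, 0, 0, 0, 0, 0.15],
    [0, 0, 0, 0, 0, 0, 0.15]
  ]
}}

```text
time: 17.05
eef_pos: [0.5578, 0.1346, 0.0454]
orientation: [-0.001, 0.671, 0.741, -0.001]
wrist_force: [-0.0, 0.5, -5.9]
width: 0.283
grip_force: 49.9
```

Run:
```python
from h import *
st()
cam('wrist','w7.png')
```

```text
t17.05 pos [557.8 134.6  45.4] xang 95.72 tilt 0.10 F [-0.   0.5 -5.9] M [0.18 0.03 0.  ] w 0.283 g 50
```

View pics/w7.png

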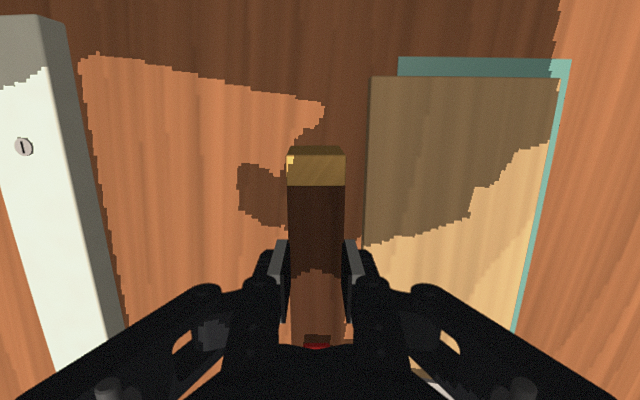

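The bevel hangs level and straight. The stock's right side is at column 345, the board's marked edge at column ~366, and the board's end at row 78. I measure the butt against the board's end (should be 34.3 mm inside).

Run:
```python
from h import *
o,M=st(); c=cam('wrist');im=c['img'].astype(float);gr=im.mean(2)
u=np.array([.0985,-.9951,0]);n=np.array([.9951,.0985,0])
zt=.032+.0054
B=E(c,'butt',gr,(292,152),(340,152),zt,6); e=E(c,'end',gr,(375,77),(395,77),.010,4); k=E(c,'edge',gr,(370,85),(362,235),.010,5); r=E(c,'R',gr,(345,190),(345,235),zt,4);l=E(c,'L',gr,(288,190),(288,235),zt,4)
print('butt-end u',(B.mean(0)-e.mean(0))@u,'gap n',(k.mean(0)-r.mean(0))@n,'w',(r.mean(0)-l.mean(0))@n)
print('TCP u',(o['eef_pos']*1000-[456.3,-120.6,0])@u)
```

```text
t17.10 pos [558.1 134.4  45.5] xang 95.69 tilt 0.07 F [-0.4  0.1 -6. ] M [ 0.17  0.04 -0.  ] w 0.285 g 50
butt [292.  154.6] [340.  154.6] res 0.05 [[542.6, 187.3], [563.4, 189.4]] ang 5.77
end [375.   75.3] [395.   75.4] res 0.05 [[578.3, 226.2], [588.1, 227.2]] ang 5.89
edge [370.  85.] [363.3 235.1] res 0.12 [[576.5, 221.5], [584.5, 141.9]] ang -84.26
R [344.8 190. ] [343.4 234.9] res 0.05 [[567.5, 173.8], [569.6, 152.1]] ang -84.51
L [286.4 190. ] [287.6 235. ] res 0.11 [[541.4, 171.2], [543.5, 149.4]] ang -84.36
butt-end u 35.15475406909723 gap n 13.77680645498663 w 26.256943081940143
TCP u -243.69103363644837
```

{"method": "arm_command", "body": {
  "motion": [
    [0.04, 0.5, 0, 0, 0, 0, 0.15],
    [0, 0.5, 0.2, 0, 0, 0, 0.15],
    [0, 0, 0.3, 0, 0, 0, 0.15],
    [0, 0, 0, 0, 0, 0, 0.15]
  ]
}}

```text
time: 17.65
eef_pos: [0.5698, 0.1361, 0.041]
orientation: [0.001, 0.671, 0.742, 0.0]
wrist_force: [1.6, 0.9, -4.8]
width: 0.282
grip_force: 50.1
```

{"method": "arm_command", "body": {
  "motion": [
    [0, 0.2, 0, 0, 0, 0, 0.15],
    [0, 0, 0, 0, 0, 0, 0.15]
  ]
}}

```text
time: 17.9
eef_pos: [0.5701, 0.1362, 0.0409]
orientation: [-0.0, 0.671, 0.742, -0.001]
wrist_force: [-4.5, -1.0, 1.7]
width: 0.28
grip_force: 50.7
```

{"method": "arm_command", "body": {
  "motion": [
    [0, 0.1, 0, 0, 0, 0, 0.15],
    [0, 0, 0, 0, 0, 0, 0.15]
  ]
}}

```text
time: 18.15
eef_pos: [0.5702, 0.1363, 0.0409]
orientation: [-0.001, 0.671, 0.742, -0.001]
wrist_force: [-6.3, -1.3, 5.0]
width: 0.286
grip_force: 51.2
```

{"method": "arm_command", "body": {
  "motion": [
    [0, 0.1, 0, 0, 0, 0, 0.15],
    [0, 0, 0, 0, 0, 0, 0.15]
  ]
}}

```text
time: 18.4
eef_pos: [0.5703, 0.1363, 0.0409]
orientation: [-0.001, 0.671, 0.742, -0.002]
wrist_force: [-7.7, -1.5, 7.6]
width: 0.286
grip_force: 51.5
```

Run:
```python
from h import *
st()
```

```text
t18.40 pos [570.3 136.3  40.9] xang 95.73 tilt 0.27 F [-7.7 -1.5  7.6] M [-0.32  1.84 -0.05] w 0.286 g 51
```

Contact: motion stalled with about 8 N pushing against the board edge. I release, rise, back off and check.

{"method": "arm_command", "body": {
  "motion": [
    [0, 0, 0, 0, 0, 0, 0.5],
    [0, 0, 0, 0, 0, 0, 0.5],
    [0, 0, 0, 0, 0, 0, 0.5],
    [0, -0.3, -1, 0, 0, 0, 0.5],
    [0, 0, -2, 0, 0, 0, 0.5],
    [0, 0, -3, 0, 0, 0, 0.5],
    [2, 0, -3, 0, 0, 0, 0.5],
    [0, 0, 0, 0, 0, 0, 0.5]
  ]
}}

```text
time: 19.4
eef_pos: [0.5698, 0.1574, 0.134]
orientation: [0.002, 0.67, 0.742, 0.002]
wrist_force: [0.2, -0.3, -0.2]
width: 0.5
grip_force: 0.0
```

{"method": "arm_command", "body": {
  "motion": [
    [4, 0, -3, 0, 0, 0, 0.5],
    [4, 0, -3, 0, 0, 0, 0.5],
    [4, 0, -3, 0, 0, 0, 0.5],
    [3, -3, -2, 0, 0, 0, 0.5],
    [0, -5, 0, 0, 0, 0, 0.5],
    [0, -5, 0, 0, 0, 0, 0.5],
    [0, -3, 0, 0, 0, 0, 0.5],
    [0, 0, 0, 0, 0, 0, 0.5]
  ]
}}

```text
time: 20.4
eef_pos: [0.3914, 0.2888, 0.2404]
orientation: [-0.0, 0.67, 0.742, -0.001]
wrist_force: [-0.0, -0.5, 0.9]
width: 0.499
grip_force: 0.0
```

Run:
```python
from h import *
st()
t=cam('top')['img'];s=cam('scene')['img']; w=cam('wrist','w8.png')['img']
u,v=proj(cam('scene'),[.59,.05,.01])[0].astype(int)
a=cv2.resize(s[v-50:v+50,u-60:u+60],(480,400),interpolation=cv2.INTER_CUBIC)
b=cv2.resize(t[75:175,230:360],(520,400),interpolation=cv2.INTER_CUBIC)
W=cv2.resize(w,(640,400)); cv2.imwrite('pics/f8.png',np.vstack([cv2.resize(np.hstack([a,b]),(800,320)),cv2.resize(w,(448,280)).repeat(1,0) if 0 else np.hstack([cv2.resize(w,(448,280)),np.zeros((280,352,3),np.uint8)])])[:,:,::-1])
```

```text
t20.40 pos [391.4 288.8 240.4] xang 95.81 tilt 0.10 F [-0.  -0.5  0.9] M [ 0.03 -0.04  0.06] w 0.499 g 0
```

View pics/f8.png

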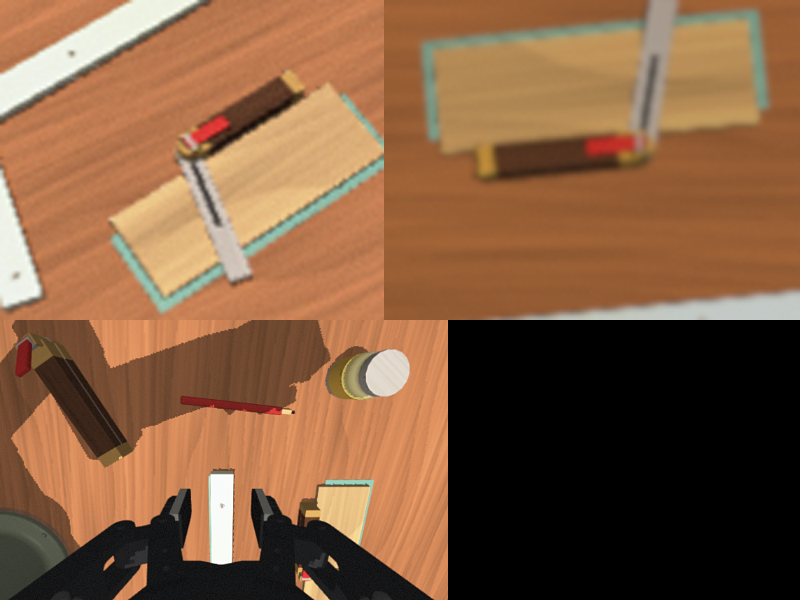

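Scene and top views: stock lies along the marked edge, blade across the face, lever flat. Jar, pencil and carton are untouched. Picture quota is used, so I check the tick position numerically.

Run:
```python
from h import *
c=cam('top');im=c['img'].astype(float);gr=im.mean(2);b=im[...,2]
u=np.array([.0985,-.9951]);n=np.array([.9951,.0985]);C=np.array([456.3,-120.6])
f=lambda P:np.c_[(P[:,:2]-C)@u,(P[:,:2]-C)@n].round(1).tolist()
for nm,g,p,q,z,h in [('bladeR',b,(321,80),(316.5,110),.0165,3),('bladeL',b,(312.5,80),(309,108),.0165,3),('end-',b,(245.2,94.1),(246.9,118),.010,3),('end+',b,(347.6,84.9),(349.7,109.8),.010,3),('far',b,(252,86.6),(305,81.7),.010,3),('mk',b,(320,115.5),(345,113),.010,3),('stockdn',gr,(270,130),(305,127),.02,4)]:
    print(f(E(c,nm,g,p,q,z,h)))
for nm,v in [('pencil',(202,180)),]: pass
```

```text
bladeR [320.4  79.9] [316.3 110. ] res 0.13 [[695.3, 20.7], [608.5, 31.8]] ang 172.72
[[-117.1, 251.7], [-136.7, 166.4]]
bladeL [311.6  80. ] [310.3 108.1] res 1.07 [[695.1, 45.5], [613.9, 48.7]] ang 177.72
[[-141.7, 253.9], [-152.9, 173.5]]
end- [242.6  94.3] [244.4 118.2] res 0.04 [[655.7, 239.6], [586.7, 232.9]] ang -174.42
[[-338.8, 233.9], [-338.9, 164.6]]
end+ [347.5  84.9] [350.1 109.8] res 0.10 [[683.3, -55.6], [611.3, -62.6]] ang -174.48
[[-42.3, 232.2], [-42.5, 159.9]]
far [251.9  86.1] [304.9  80.9] res 0.10 [[679.5, 213.8], [694.5, 64.4]] ang -84.28
[[-310.7, 255.1], [-160.7, 255.3]]
mk [320.  115.5] [345.  113.2] res 0.19 [[594.5, 21.6], [601.3, -48.3]] ang -84.44
[[-127.8, 151.6], [-57.6, 151.4]]
stockdn [270.1 130.6] [305.  127.2] res 0.15 [[549.0, 159.3], [558.7, 62.7]] ang -84.28
[[-269.4, 119.8], [-172.4, 119.9]]
```

{"method": "arm_command", "body": {
  "motion": [
    [-4.87, 2.7, 0, 0, 0, 0, 0.3],
    [-4.87, 2.7, 0, 0, 0, 0, 0.3],
    [-4.87, 2.7, 0, 0, 0, 0, 0.3],
    [-4.87, 2.7, 0, 0, 0, 0, 0.3],
    [-4.87, 2.7, 0, 0, 0, 0, 0.0],
    [-4.87, 2.7, 3, 0, 0, 0, 0.0],
    [-4.87, 2.7, 5, 0, 0, 0, 0.0],
    [0, 0, 0, 0, 0, 0, 0.0]
  ]
}}

```text
time: 21.65
eef_pos: [0.6096, -0.026, 0.1646]
orientation: [-0.003, 0.673, 0.74, -0.002]
wrist_force: [-0.4, 0.3, 0.1]
width: 0.002
grip_force: 0.0
```

{"method": "arm_command", "body": {
  "motion": [
    [0, 0, 0, 0, 0, 0, 0.0],
    [0, 0, 0, 0, 0, 0, 0.0]
  ]
}}

```text
time: 21.9
eef_pos: [0.6106, -0.0219, 0.1707]
orientation: [0.001, 0.67, 0.742, 0.001]
wrist_force: [1.0, -0.1, 0.7]
width: 0.002
grip_force: 0.0
```

Run:
```python
from h import *
o,M=st(); c=cam('wrist','w9.png'); im=c['img']; gr=im.mean(2)
u=np.array([.0985,-.9951,0]);n=np.array([.9951,.0985,0]);C=np.array([456.3,-120.6,0])
W=lambda a,b,z:((C+a*u+b*n+[0,0,z])/1000)
# predicted pixels
P={'tickedge':W(-142.9,151.6,10),'end+ mk':W(-52.9,151.6,10),'end+ far':W(-52.9,246,10),'bl R root':W(-142.9,151.6,16.5),'bl R tip':W(-121,245,16.5),'bl L':W(-145.6,245,16.5)}
for k,v in P.items(): print(k,proj(c,v)[0].round(1))
# rectified grey sampling on plane z=10 at several n, along u
for nn,z in [(154,10),(156,10),(160,10),(170,10),(200,16.5)]:
    us=np.arange(-180,-30,3.); q=proj(c,[W(a,nn,z) for a in us]).astype(np.float32)
    print(nn,cv2.remap(gr.astype(np.float32),q[:,0],q[:,1],cv2.INTER_LINEAR).ravel().astype(int).tolist())
```

```text
t21.90 pos [610.6 -21.9 170.7] xang 95.80 tilt 0.11 F [ 1.  -0.1  0.7] M [-0.01 -0.02  0.02] w 0.002 g 0
tickedge [302.5 124.1]
end+ mk [303.3 218.2]
end+ far [399.2 218.4]
bl R root [302.2 124.5]
bl R tip [405.8 149.8]
bl L [408.  121.8]
154 [90, 150, 81, 80, 118, 216, 212, 199, 39, 52, 216, 111, 111, 80, 93, 96, 94, 95, 91, 96, 179, 175, 177, 174, 175, 175, 174, 172, 175, 177, 177, 175, 174, 175, 174, 173, 173, 172, 173, 172, 169, 170, 166, 121, 121, 121, 118, 117, 116, 120]
156 [163, 164, 164, 165, 110, 213, 211, 218, 43, 44, 126, 108, 112, 87, 94, 95, 94, 96, 97, 95, 183, 178, 178, 178, 178, 178, 178, 180, 179, 179, 177, 179, 178, 179, 179, 178, 178, 178, 178, 178, 177, 181, 173, 114, 117, 115, 115, 115, 114, 118]
160 [178, 179, 181, 182, 166, 214, 209, 212, 64, 49, 195, 112, 111, 110, 101, 99, 101, 97, 98, 103, 114, 184, 184, 184, 183, 182, 184, 182, 183, 182, 184, 185, 185, 184, 182, 184, 183, 184, 182, 183, 183, 185, 179, 108, 111, 108, 108, 109, 107, 109]
170 [169, 170, 167, 169, 170, 133, 215, 210, 217, 22, 28, 108, 112, 111, 99, 88, 85, 92, 94, 89, 91, 85, 173, 171, 171, 172, 169, 173, 171, 173, 172, 171, 171, 172, 172, 173, 173, 171, 172, 172, 172, 172, 177, 179, 182, 128, 122, 122, 125, 127]
200 [84, 84, 84, 84, 80, 83, 85, 82, 97, 114, 113, 99, 23, 31, 109, 110, 110, 86, 86, 89, 88, 88, 124, 165, 165, 165, 164, 162, 165, 165, 162, 163, 163, 164, 163, 163, 164, 163, 162, 161, 163, 163, 173, 172, 131, 119, 118, 118, 118, 117]
```

Run:
```python
from h import *
c=cam('wrist'); im=c['img'].astype(np.float32); sat=im.max(2)-im.min(2); gr=im.mean(2)
u=np.array([.0985,-.9951,0]);n=np.array([.9951,.0985,0]);C=np.array([456.3,-120.6,0])
W=lambda a,b,z:((C+a*u+b*n+[0,0,z])/1000)
def prof(g,us,nn,z):
    q=proj(c,[W(a,nn,z) for a in us]).astype(np.float32); return cv2.remap(g,q[:,0],q[:,1],cv2.INTER_LINEAR).ravel()
us=np.arange(-160,-105,.25); ns=np.arange(160,240,4.); R_=[];L_=[]
for nn in ns:
    p=prof(sat,us,nn,16.5); e=-.2535*0+(-142.8+(nn-151.6)*.2535); m=np.abs(us-e)<5; d=np.gradient(p)*m; R_.append(us[d.argmax()])
a=np.polyfit(ns-151.6,R_,1); print('bladeR at edge u %.2f slope ang %.2f'%(a[1],np.degrees(np.arctan(a[0]))),'res',np.std(np.polyval(a,ns-151.6)-R_).round(2))
ue=np.arange(-62,-40,.25); e=[ue[np.abs(np.gradient(prof(im[...,0]-im[...,2],ue,nn,10))).argmax()] for nn in np.arange(165,235,5)]; print('end+',e)
ue=np.arange(-62,-40,1.); print(prof(sat,ue,200,10).astype(int),prof(gr,ue,200,10).astype(int))
vn=np.arange(140,160,.25); print('edge n',[vn[np.abs(np.gradient([prof(gr,[uu],v,10)[0] for v in vn])).argmax()] for uu in (-110,-95,-80,-65)])
# tick remnants near the marked edge (dark, z=10)
for nn in (151,152,153,154): print(nn,prof(sat,np.arange(-148,-132,1.),nn,10).astype(int),prof(gr,np.arange(-148,-132,1.),nn,10).astype(int))
```

```text
bladeR at edge u -143.48 slope ang 14.68 res 0.52
end+ [np.float64(-52.75), np.float64(-52.75), np.float64(-52.5), np.float64(-52.75), np.float64(-52.75), np.float64(-52.5), np.float64(-53.0), np.float64(-52.75), np.float64(-52.5), np.float64(-53.0), np.float64(-52.75), np.float64(-52.5), np.float64(-53.0), np.float64(-52.75)]
[ 94  94  94  95  95  94  94  94  79  47  44  46  44  44  46  40  36  90
 103 103 101 100] [163 162 163 162 162 162 160 164 170 178 171 171 172 170 173 165 130 118
 118 119 121 121]
edge n [np.float64(153.5), np.float64(153.25), np.float64(153.0), np.float64(153.0)]
151 [11 12 11 11 11 27 49 53 53 53 52 54 53 53 52 51] [110 110 109 112 111  88  61  62  61  62  63  62  58  59  64  62]
152 [11 10 10 11 10 24 49 55 53 53 54 51 53 50 51 52] [110 111 112 112 112  96  58  57  60  61  60  60  60  61  58  61]
153 [12 11 14 11 10 12 29 45 44 43 40 44 42 46 44 45] [110 112 110 113 114 106  67  67  69  67  67  67  65  69  69  65]
154 [11 11 10 11 11  9 16 48 58 56 56 56 54 55 55 56] [110 110 112 110 113 104  59  81  96  94  96  95  99  94  93  94]
```

The blade's outer edge meets the marked edge at u ≈ −142.8 mm, and the tick is at −142.75 mm, with a sliver of it still visible beside the blade. The stock is parallel to the edge and nothing is touching the robot.

```bash
python3 -c "
from station import *
print(finish_job())"
```

```text
the job is handed in; nothing more can be done
None
```

The bevel took the corner angle (about 104°) and was locked there. It is now laid at the shelf board with its stock along the marked edge and the blade's outer edge within about 0.5 mm of the tick by camera, and the job is handed in at about 22 s.

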